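# Slide a printer cartridge into the rebar crate and shut the gate

### The job

Push the black printer cartridge along the bench, narrow end first and without lifting it, through the open gate of the rebar crate until it lies up against both the crate's back bars and the side bars on the gate's hinge side. Then swing the gate fully shut. Leave the other scrap on the bench where it is.

Things in the scene. Friction and masses are not known exactly. Their poses are not given: they have to be found in the camera images.
- cartridge: The loose cartridge: a flat scuffed black plastic block, 120 (own x) x 90 (own y) x 42 (z) mm, about 0.35 kg, with a grey roller let into its top along one long edge. Origin at the centre of its underside; x along its length, z up. Which narrow end goes first does not matter. It is too wide for most grippers to span.
- crate: Fixed rusty rebar crate (10 mm bars at heights 12, 32, 50 mm), 56 mm high, no floor, open top and front. Origin on the bench, centre of its inside; x from front opening to back, y left looking in. Inside 140 mm along x (posts at -80 to -70, back bars' face at +70) by 170 along y (side bars' faces at -85 and +85). Hinge side is y = -85 mm. The latch strip on the other front post is not worked.
- stop_spot (a point): Point on the bench inside the crate where the cartridge's origin lies when its leading narrow end touches the back bars and its long side touches the hinge-side bars: 10 mm along crate x, -40 mm along crate y from the crate's origin. Axes as the crate's.
- gate_hinge (a point): The gate's upright hinge axis at bench height: -87 mm along crate x, -90 mm along crate y from the crate's origin. Axes as the crate's.
- gate_tip (a point): Centre of the top bar of the gate at its free end, 50 mm above the bench and 178 mm from the hinge axis. The gate is a flat grid of 8 mm bars, from 10 to 54 mm above the bench.
- gate (a joint): Gate angle in rad: 0 fully shut across the crate's front (against its stop, the gate pointing along crate +y from its hinge), pi/2 pointing straight out along crate -x, at most 2.3. The hinge is a little stiff: the gate stays where it is left.
- cooler: Bystander, leave alone: bronze-coloured finned processor cooler with a round black fan on top, 80 x 80 x 45 mm. Origin under its middle.
- battery_holder: Bystander, leave alone: green plastic three-cell battery holder, empty, 62 x 66 x 18 mm. Origin under its middle.
- webcam: Bystander, leave alone: dented silver webcam housing lying on the bench, 32 x 90 x 30 mm. Origin under its middle.
- hard_drive: Bystander, leave alone: flat metal hard drive, 147 x 100 x 26 mm. Origin under its middle.
- transformer: Bystander, leave alone: small transformer, iron core and copper winding, 50 x 44 x 42 mm. Origin under its middle.
- circuit_board: Bystander, leave alone: small circuit board with chips, 100 x 70 x 8 mm. Origin under its middle.
Things that resemble listed ones, but are neither listed nor needed, are in the scene too. There is more than one size of the cartridge; the job needs the middle-sized.

How it is judged:
By the outcome, as a careful person would: the job done as asked, in the order asked, and still so for the second after the job is handed in, with the robot touching nothing.
It also fails if it takes over 72 s, if anything falls off the work surface, if the arm or the gripper's body presses on something with over 40 N, if the wrist force passes 120 N, or if a joint passes its speed limit or range.

### The arm

A 6-joint arm with a two-finger parallel gripper is mounted at the origin on the work surface. World frame = base frame: x ahead of the robot, y to its left, z up, the work surface at z = 0. Lengths are in m, angles in rad, forces in N, time in s.
With the tool pointing down it reaches from about 0.35 to 0.775 m from the base axis. Payload 5.5 kg.
Tool frame: the origin (TCP) lies between the finger pads; the fingertips stand 19 mm ahead of it and the grasp point (between the pads) is the TCP; z points along the fingers, y is the line along which they close (so a half turn about z gives the same grasp; the last joint's range is limited). The gripper opens to 85 mm and grips with 20 to 120 N. Pads are 22 mm wide; open, the fingers measure 114 mm over their backs; the gripper's body (76 mm by 85 mm) begins 54 mm behind the grasp point. The pads swing forward as they close: fully open they stand 13 mm farther back than shut.
Start: joints at [-1.458, 0.313, 0.046, 1.304, 0, 1.431], TCP at [0.144, -0.557, 0.212] pointing down, gripper open.
Joint ranges: [-2.76, 2.76], [-0.86, 1.69], [-1.03, 1.26], [-2.2, 2.34], [-1.47, 1.5], [-3.14, 3.14]. Speed limits (rad/s): [2.57, 2.57, 3.14, 3.14, 3.14, 3.14].

### API

Orientations are given as a unit quaternion [w, x, y, z].
In Python, from workcell import env gives the robot as it stands.
- The arm moves only by the shell command python3 -m pendant 'ROWS' [FORCE]. ROWS is JSON, a list of rows, each an object with "travel": the shift along the tool's x, y, z scaled (see below), a list of three; "rot": the turn, a rotation vector about the tool's x, y, z scaled (see below), a list of three; "fingers": the opening, from -1 (shut) to 1 (fully open). In form: [{"travel": [dx, dy, dz], "rot": [wx, wy, wz], "fingers": fingers}, ...]. A call has 1 to 10 rows; each row is the pose to reach, as a shift and turn from the pose commanded when the call began, along the tool's axes at that moment; what a row does not reach only later rows make up. The controller multiplies each number of a shift by 0.12 m and each number of a turn by 60 degrees. A row lasts 1/10 s, in which the tool goes at most 50 mm and 8.59 degrees, less where a joint would pass 70% of its speed; a pose out of reach is approached as far as the arm can. A call with a number of a shift or a turn outside -1 to 1 is refused whole. A call with a gripper value outside its range is refused whole. The fingers move at their own pace and stop on an object; FORCE is the grip in N (left out, the last holds). Time passes only in rows, so rows that repeat a pose let the fingers close. It gives the time, the measured TCP pose, the force, the opening and the grip force at its end, in the units of the state.
- env.get_state(): the state, without advancing time (a new reading comes with each control period).
- env.read_camera(name): name is "side" or "top"; returns (picture, depth): 480x640x3 uint8, blue, green, red; 480x640 float32, m along the optical axis (not along the pixel's ray), 0 where there is no reading.
- env.camera_model(name): a dict with "fovy" (degrees; the focal length in pixels is half the picture's height over the tangent of half this angle, whatever the lens; pixels are square), "cx", "cy" (the principal point, pixels), "rvec" (rotation vector, rad) and "tvec" (3), from world to camera coordinates, as OpenCV has them. Camera axes: x right, y down, z forward; pixel columns grow to the right and rows downward; lengths in m; the calibration is good to about 2 mm. A picture is of the moment at which its call begins. camera_model takes no time and is no camera call.
- env.hand_in(): hands the job in; it is judged then, once.
Trained networks look in the newest picture that a camera, given by its name, has taken for a name from the list of things; names that differ only in an ending like _2 or _b are one class to them, and where a whole thing is asked for, a point or a joint stands for the part that bears it (a point fixed in the world has none). Each returns a list of dicts, best first, with "conf" (0 to 1); they miss things now and then, are a little off and sometimes report something else, mostly with a low value. They report only what shows in the picture. A call takes as long as a camera call. They do not tell look-alikes from the thing itself.
- env.outline_of(camera, target): "mask" (480x640 bool, what is visible of it) and "xy" ([column, row] in pixels, amid what is visible of it).
The state is a dict: "clock": time; "joint_pos": joint angles; "qvel": joint speeds; "tau": joint torques, N m; "tcp_pos": TCP position; "orientation": TCP orientation; "wrist_force": force on the tool from outside, world axes, zero at the start; "ft_torque": the same for the moment, N m; "finger_gap": finger opening in m; "grip_force": force on a finger pad.
Only numpy, scipy, OpenCV 4.12 (cv2) and the standard library are available. Lean on these libraries where they do the work, as an engineer would, in place of code of your own. Each camera call takes 0.05 s, during which the arm holds its last target. There are 200 camera calls.

## Working session

There is one attempt and no reset: what is moved stays moved. The work goes in short steps, Python scripts to look and compute and a shell command to move; the robot and the scene stay as the last step left them, time stands still between calls to the robot, and variables do not carry over. Pictures are saved under pics/ and viewed, at most 10 in all, crops included, and the job is handed in when it is done.

```bash
ls; mkdir -p pics
cat > h.py <<'E'
import numpy as np,cv2
from workcell import env
def cam(n):
    m=env.camera_model(n);R=cv2.Rodrigues(np.array(m['rvec'],float))[0];t=np.array(m['tvec'],float).ravel()
    return m,240/np.tan(np.radians(m['fovy'])/2),R,t
def pts(n,d,mask=None):
    m,f,R,t=cam(n);v,u=np.nonzero((d>0)&(mask if mask is not None else True))
    z=d[v,u];P=np.c_[(u-m['cx'])/f*z,(v-m['cy'])/f*z,z]
    return (P-t)@R,u,v
def ray(n,u,v,h):
    m,f,R,t=cam(n);c=-R.T@t;r=R.T@np.array([(u-m['cx'])/f,(v-m['cy'])/f,1.]);return c+r*(h-c[2])/r[2]
def proj(n,P):
    m,f,R,t=cam(n);q=np.atleast_2d(P)@R.T+t;return np.c_[f*q[:,0]/q[:,2]+m['cx'],f*q[:,1]/q[:,2]+m['cy']]
E
python3 - <<'E'
from h import *
for n in('top','side'):
    im,d=env.read_camera(n);cv2.imwrite(f'pics/{n}0.png',im);np.save(f'{n}0.npy',d)
    print(n,env.camera_model(n))
    for k in('cartridge','crate','gate','gate_tip'):
        for o in env.outline_of(n,k):
            P,_,_=pts(n,d,o['mask']); print(k,round(o['conf'],2),o['xy'],o['mask'].sum(),np.median(P,0).round(3) if len(P) else '')
print(env.get_state())
E
```

```text
pics
top {'fovy': 50.3268021522, 'cx': 314.5474470930237, 'cy': 244.8379425607666, 'rvec': array([ 2.14509143, -2.1197685 ,  0.16552027]), 'tvec': array([0.04223043, 0.5485679 , 1.10535927])}
cartridge 0.95 [423.1, 246.7] 2262 [ 0.548 -0.193  0.042]
cartridge 0.59 [451.6, 326.6] 1428 [ 0.369 -0.25   0.032]
cartridge 0.57 [501.1, 198.3] 4530 [ 0.657 -0.374  0.059]
crate 0.73 [253.6, 217.0] 2100 [0.611 0.191 0.051]
gate 0.88 [331.1, 212.6] 594 [0.624 0.01  0.046]
gate_tip 0.9 [332.1, 213.5] 557 [0.624 0.012 0.048]
side {'fovy': 50.56237914455465, 'cx': 327.13018993196204, 'cy': 237.94468517344046, 'rvec': array([ 0.48958941, -2.79049007,  1.0609241 ]), 'tvec': array([0.49223166, 0.14185975, 1.21912026])}
cartridge 0.94 [329.1, 138.7] 2004 [ 0.649 -0.349  0.059]
cartridge 0.84 [339.0, 182.5] 1216 [ 0.543 -0.177  0.043]
cartridge 0.73 [411.6, 187.3] 771 [ 0.366 -0.239  0.033]
crate 0.95 [283.1, 306.3] 2548 [0.564 0.227 0.038]
gate 0.7 [289.1, 224.1] 315 [0.622 0.008 0.04 ]
gate 0.53 [286.5, 306.2] 2779 [0.571 0.224 0.037]
gate_tip 0.56 [288.4, 225.8] 421 [0.622 0.01  0.038]
{'clock': 0.5, 'joint_pos': array([-1.45760859e+00,  3.13197703e-01,  4.60629797e-02,  1.30358904e+00,
        4.37670739e-05,  1.43117866e+00]), 'qvel': array([ 0.00024995, -0.00170809,  0.00010479,  0.00044439, -0.00078147,
        0.0008755 ]), 'tau': array([-1.38578671e-03, -4.79995251e+01,  2.98537338e+01,  1.90808983e-03,
       -1.91599379e-04, -3.93216366e-07]), 'tcp_pos': array([ 0.14381768, -0.55675557,  0.21230932]), 'orientation': array([3.65666198e-05, 9.92021809e-01, 1.26066370e-01, 2.14021931e-05]), 'wrist_force': array([ 0.50528647,  0.49653195, -0.40444046]), 'ft_torque': array([ 0.02144077, -0.01574174,  0.00064653]), 'grip_force': 0.0, 'finger_gap': 0.08538575917978973}
```

View pics/top0.png

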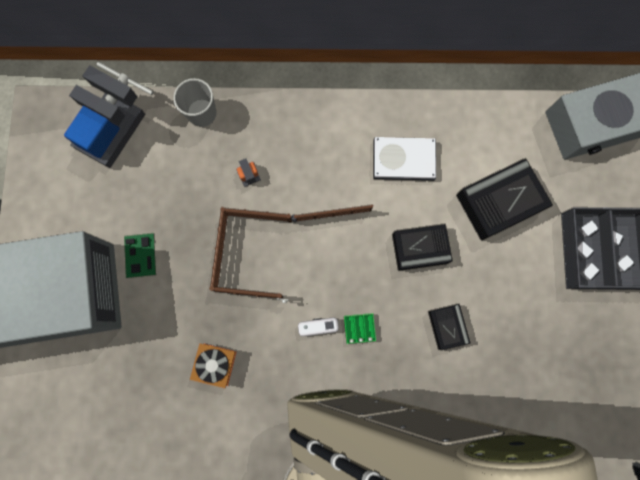

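Run:
```python
from h import *
a=cv2.imread('pics/top0.png')[150:370,380:580]
cv2.imwrite('pics/crop.png',cv2.resize(a,None,fx=2.7,fy=2.7,interpolation=2))
# sizes
im,d=env.read_camera('top')
for o in env.outline_of('top','cartridge'):
    P,u,v=pts('top',d,o['mask']);h=np.percentile(P[:,2],60);Q=P[P[:,2]>h-.012]
    (c,s,an)=cv2.minAreaRect(Q[:,:2].astype(np.float32));print(o['xy'],np.round(c,4),np.round(s,4),an,round(h,3))
P,u,v=pts('top',d);k=(P[:,2]>.03)&(P[:,2]<.075)&(P[:,1]>-.05)&(P[:,0]>.3)&(P[:,0]<.85)&(P[:,1]<.4)
I=np.zeros((500,500),np.uint8);q=P[k];I[np.clip(((.85-q[:,0])*900).astype(int),0,499),np.clip(((.4-q[:,1])*900).astype(int),0,499)]=255
cv2.imwrite('pics/bev.png',I)
for o in env.outline_of('top','gate')[:1]:
    g=pts('top',d,o['mask'])[0];g=g[g[:,2]>.035];print(g[:,:2].min(0),g[:,:2].max(0),cv2.fitLine(g[:,:2].astype(np.float32),2,0,.01,.01).ravel())
```

```text
[504.0, 199.5] [ 0.6618 -0.384 ] [0.1263 0.1708] 25.830108642578125 0.06
[424.2, 246.6] [ 0.5505 -0.1951] [0.0908 0.1204] 8.552458763122559 0.043
[322.1, 326.9] [0.3686 0.0396] [0.0337 0.0893] 8.15262508392334 0.03
[ 0.605921   -0.08008808] [0.6399452  0.10307409] [ 0.14862683 -0.98889333  0.62400216  0.01327837]
```

View pics/crop.png

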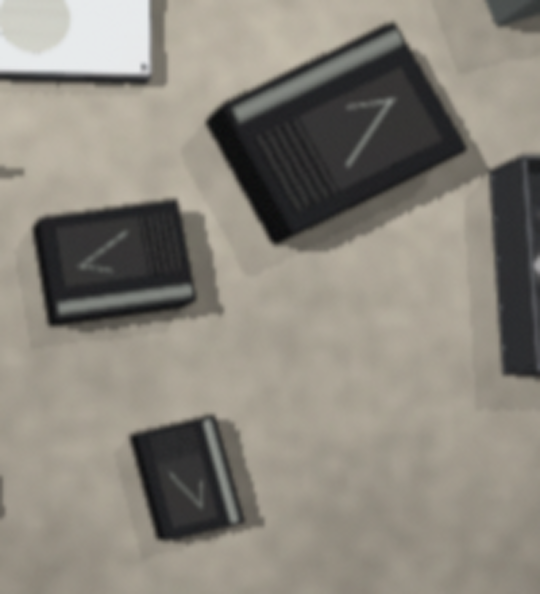

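View pics/bev.png

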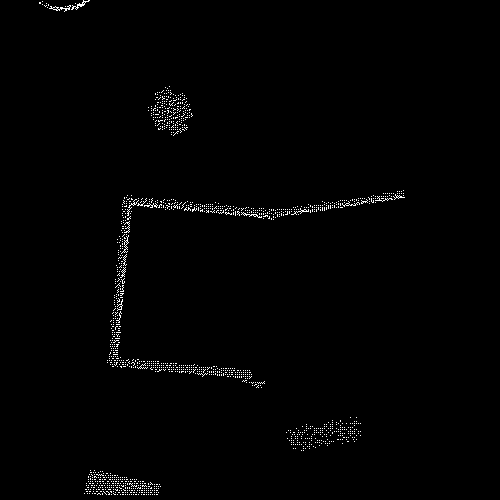

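The three cartridge candidates are at (504,199), which is 171x126 mm; (424,247), which is 120x91 mm and 43 mm high; and (451,327), which is smaller. The one at (424,247) matches the listed 120x90x42 mm, and the crop confirms it as the middle-sized one. The crate is at about (250,250) and opens to the right in the picture. Its gate hinges at about (292,217) and points outward.

```bash
cat >> h.py <<'E'
from scipy.optimize import least_squares
def seg(p,a,b):
    a=np.array(a);b=np.array(b);s=np.clip(((p-a)@(b-a))/((b-a)@(b-a)),0,1);return np.linalg.norm(p-a-s[:,None]*(b-a),axis=1)
def tocrate(p,c):
    th=c[2];R=np.array([[np.cos(th),np.sin(th)],[-np.sin(th),np.cos(th)]]);return (np.atleast_2d(p)[:,:2]-c[:2])@R.T
def fitcrate(n='top'):
    P,_,_=pts(n,env.read_camera(n)[1]);k=(P[:,2]>.042)&(P[:,2]<.062);q=P[k][:,:2]
    c=np.array([.53,.19,np.radians(85)])
    for r in(.04,.015,.01):
        def res(c):
            z=tocrate(q,c);D=np.min([seg(z,(.075,-.09),(.075,.09)),seg(z,(.075,-.09),(-.06,-.09)),seg(z,(.075,.09),(-.06,.09))],0)
            return D
        m=res(c)<r;q=q[m];c=least_squares(res,c,loss='soft_l1',f_scale=.004).x
    return c,res(c).mean()
def cart(c,lo=.03,near=None,n='top'):
    im,d=env.read_camera(n)
    for o in env.outline_of(n,'cartridge'):
        P,_,_=pts(n,d,o['mask']);Q=P[(P[:,2]>lo)&(P[:,2]<.05)]
        if len(Q)<200: continue
        r=cv2.minAreaRect(Q[:,:2].astype(np.float32));s=r[1];a=r[2]+(90 if s[1]>s[0] else 0)
        if abs(max(s)-.12)<.025: return np.array(r[0]),(a-np.degrees(c[2])+90)%180-90,s,im
def fw(c,x,y):
    th=c[2];return c[:2]+np.array([[np.cos(th),-np.sin(th)],[np.sin(th),np.cos(th)]])@[x,y]
def tcp(c):
    s=env.get_state();q=s['orientation'];from scipy.spatial.transform import Rotation as R
    M=R.from_quat([q[1],q[2],q[3],q[0]]).as_matrix();print('t',round(s['clock'],2),'tcp crate mm',(tocrate(s['tcp_pos'],c)*1000).round(1),'z',s['tcp_pos'][2].round(4),'toolx yaw crate deg',np.degrees(np.arctan2(M[1,0],M[0,0])-c[2]).round(2),'F',s['wrist_force'].round(1))
    return s,M
E
python3 - <<'E'
from h import *
for n in('side','top'):
    c,e=fitcrate(n);print(n,c,np.degrees(c[2]),e)
np.save('c.npy',c)
r=cart(c);print(r[0],tocrate(r[0],c),r[1],r[2])
print('hinge',fw(c,-.087,-.09),'stop',fw(c,.01,-.04))
P=pts('top',env.read_camera('top')[1])[0];g=P[(P[:,2]>.042)&(P[:,2]<.06)][:,:2];z=tocrate(g,c)-[-.087,-.09]
rr=np.hypot(*z.T);m=(rr>.03)&(rr<.19)&(z[:,0]<-.02)&(abs(z[:,1])<.1);print('gate',np.median(np.arctan2(-z[m,0],z[m,1])),m.sum())
tcp(c)
th=np.radians(r[1]);print('rear end centre-11mm offset (crate)',tocrate(r[0],c)-(.06+.02)*np.array([np.cos(th),np.sin(th)]))
E
```

```text
side [0.52783468 0.19121609 1.47713817] 84.63378284451716 0.0026019078809178258
top [0.53027749 0.1913168  1.47930976] 84.75820587555862 0.002685742593451464
[ 0.55043709 -0.19549935] [[-0.38335673 -0.05541443]] 13.814523235159157 (0.09064695984125137, 0.12113327533006668)
hinge [0.61195288 0.09645832] stop [0.5710238  0.19762062]
gate 1.810971028014575 239
t 0.9 tcp crate mm [[-780.3  316.5]] z 0.2123 toolx yaw crate deg -70.27 F [ 0.2  0.1 -0.1]
rear end centre-11mm offset (crate) [[-0.46104263 -0.0745168 ]]
```

```bash
python3 -m pendant '[{"travel":[1,-0.36,0],"rot":[0,0,-0.7],"fingers":0},{"travel":[1,-0.36,0],"rot":[0,0,-0.7],"fingers":0},{"travel":[1,-0.36,0],"rot":[0,0,-0.7],"fingers":0},{"travel":[1,-0.36,0],"rot":[0,0,-0.7],"fingers":0},{"travel":[1,-0.36,0],"rot":[0,0,-0.7],"fingers":0}]'
python3 -m pendant '[{"travel":[1,0.41,0],"rot":[0,0,-0.7],"fingers":0},{"travel":[1,0.41,0],"rot":[0,0,-0.7],"fingers":0},{"travel":[1,0.41,0],"rot":[0,0,-0.7],"fingers":0},{"travel":[1,0.41,0],"rot":[0,0,-0.7],"fingers":0},{"travel":[1,0.41,0],"rot":[0,0,-0.7],"fingers":0},{"travel":[1,0.41,0],"rot":[0,0,-0.7],"fingers":0}]'
cat > goal.py <<'E'
import sys
from h import *
c=np.load('c.npy');s,M=tcp(c);x,y,z,yaw=map(float,sys.argv[1:5])
d=np.r_[fw(c,x/1000,y/1000),z/1000]-s['tcp_pos'];cur=np.degrees(np.arctan2(M[1,0],M[0,0])-c[2])
print('travel',(M.T@d/.12).round(3),'rotz',round(-((yaw-cur+180)%360-180)/60,3),'gap',s['finger_gap'].round(4),'j',s['joint_pos'].round(2))
E
python3 goal.py -461 -74.5 30 13.8
```

```text
clock: 1.4
tcp_pos: [0.2503, -0.4841, 0.2125]
orientation: [0.0, 0.879, 0.477, -0.0]
wrist_force: [0.5, 0.1, -0.6]
finger_gap: 0.0431
grip_force: 0.0
clock: 2.0
tcp_pos: [0.3569, -0.4117, 0.2124]
orientation: [0.0, 0.652, 0.758, -0.0]
wrist_force: [0.9, -0.3, -0.4]
finger_gap: 0.0428
grip_force: 0.0
t 2.0 tcp crate mm [[-616.4  117.6]] z 0.2124 toolx yaw crate deg 13.8 F [ 0.9 -0.3 -0.4]Traceback (most recent call last):
  File "goal.py", line 5, in <module>
    print('travel',(M.T@d/.12).round(3),'rotz',round(-((yaw-cur+180)%360-180)/60,3),'gap',s['finger_gap'].round(4),'j',s['joint_pos'].round(2))
                                                                                          ^^^^^^^^^^^^^^^^^^^^^
AttributeError: 'float' object has no attribute 'round'
```

```bash
sed -i "s/s\['finger_gap'\].round(4)/round(s['finger_gap'],4)/" goal.py
python3 -m pendant '[{"travel":[0.45,0.95,0],"rot":[0,0,0],"fingers":0},{"travel":[0.45,0.95,0],"rot":[0,0,0],"fingers":0},{"travel":[0.45,0.95,0],"rot":[0,0,0],"fingers":0},{"travel":[0.45,0.95,0],"rot":[0,0,0],"fingers":0}]'
python3 -m pendant '[{"travel":[0.42,0.91,0.6],"rot":[0,0,0],"fingers":0},{"travel":[0.42,0.91,0.6],"rot":[0,0,0],"fingers":0},{"travel":[0.42,0.91,0.6],"rot":[0,0,0],"fingers":0},{"travel":[0.42,0.91,0.6],"rot":[0,0,0],"fingers":0},{"travel":[0.42,0.91,0.6],"rot":[0,0,0],"fingers":0}]'
python3 goal.py -461 -74.5 30 13.8
```

```text
clock: 2.4
tcp_pos: [0.4635, -0.34, 0.2121]
orientation: [0.0, 0.653, 0.758, 0.0]
wrist_force: [0.2, -0.4, 1.6]
finger_gap: 0.0429
grip_force: 0.0
clock: 2.9
tcp_pos: [0.5611, -0.2759, 0.1395]
orientation: [-0.001, 0.653, 0.757, -0.0]
wrist_force: [-0.4, 0.1, 0.7]
finger_gap: 0.0428
grip_force: 0.0
t 2.9 tcp crate mm [[-462.4  -73.4]] z 0.1395 toolx yaw crate deg 13.65 F [-0.4  0.1  0.7]
travel [0.009 0.013 0.912] rotz -0.002 gap 0.0428 j [-0.58  0.44  0.05  1.19 -0.    0.84]
```

```bash
python3 -m pendant '[{"travel":[0.01,0.01,0.4],"rot":[0,0,0],"fingers":0},{"travel":[0.01,0.01,0.7],"rot":[0,0,0],"fingers":0},{"travel":[0.01,0.01,0.91],"rot":[0,0,0],"fingers":0},{"travel":[0.01,0.01,0.91],"rot":[0,0,0],"fingers":0},{"travel":[0.05,0.01,0.91],"rot":[0,0,0],"fingers":0},{"travel":[0.1,0.01,0.91],"rot":[0,0,0],"fingers":0},{"travel":[0.2,0.01,0.91],"rot":[0,0,0],"fingers":0},{"travel":[0.29,0.01,0.91],"rot":[0,0,0],"fingers":0}]'
python3 -m pendant '[{"travel":[0.111,-0.011,0],"rot":[0,0,0.019],"fingers":0},{"travel":[0.222,-0.019,0],"rot":[0,0,0.038],"fingers":0},{"travel":[0.334,-0.026,0],"rot":[0,0,0.0575],"fingers":0},{"travel":[0.446,-0.03,0],"rot":[0,0,0.077],"fingers":0},{"travel":[0.557,-0.031,0],"rot":[0,0,0.096],"fingers":0},{"travel":[0.669,-0.031,0],"rot":[0,0,0.115],"fingers":0},{"travel":[0.669,-0.031,0],"rot":[0,0,0.115],"fingers":0}]'
cat > look.py <<'E'
import sys
from h import *
c=np.load('c.npy')
for n in('top','side'):
    r=cart(c,n=n)
    if r: print(n,'cart crate mm',(tocrate(r[0],c)*1000).round(1),'yaw',round(r[1],1),np.round(r[2],3))
    if len(sys.argv)>1 and r:cv2.imwrite(f'pics/{sys.argv[1]}_{n}.png',r[3])
E
python3 goal.py -271 -30 30 0; python3 look.py a
```

```text
clock: 3.7
tcp_pos: [0.5585, -0.2407, 0.0327]
orientation: [0.001, 0.653, 0.757, 0.0]
wrist_force: [-0.4, -0.3, -0.5]
finger_gap: 0.0426
grip_force: 0.0
clock: 4.4
tcp_pos: [0.5419, -0.16, 0.0317]
orientation: [-0.0, 0.696, 0.718, 0.0]
wrist_force: [-1.1, -0.4, 0.1]
finger_gap: 0.0426
grip_force: 0.0
t 4.4 tcp crate mm [[-348.8  -43.7]] z 0.0317 toolx yaw crate deg 6.98 F [-1.1 -0.4  0.1]
travel [ 0.657 -0.034  0.015] rotz 0.116 gap 0.0426 j [-0.43  0.41 -0.28  0.88  0.    1.11]
side cart crate mm [[-381.1  -52. ]] yaw 13.9 [0.09  0.117]
```

Run:
```python
from h import *
a,_=env.read_camera('side');b,_=env.read_camera('top')
cv2.imwrite('pics/v1.png',cv2.resize(np.vstack([a[60:360,150:550],b[130:380,180:580]]),None,fx=1.09,fy=1.09))
```

```text
(no output)
```

View pics/v1.png

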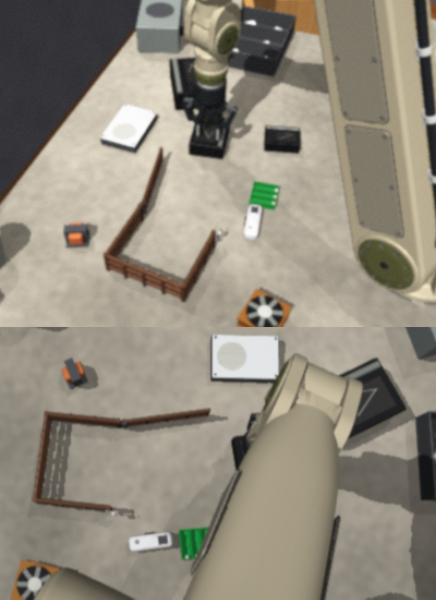

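Run:
```python
from h import *
c=np.load('c.npy');im,d=env.read_camera('side');P,u,v=pts('side',d)
print(tcp(c)[0]['clock'])
z=tocrate(P,c);k=(P[:,2]>.037)&(P[:,2]<.047)&(abs(z[:,0]+.33)<.15)&(abs(z[:,1]+.05)<.09)
q=z[k];print(k.sum(),np.percentile(q,[2,10,50,90,98],axis=0).round(3))
G=np.zeros((30,18),int);np.add.at(G,(((q[:,0]+.48)*100).astype(int),((q[:,1]+.14)*100).astype(int)),1);print(G)
r=cart(c,n='side');print(tocrate(r[0],c),r[1:3])
```

```text
t 4.75 tcp crate mm [[-351.7  -44.5]] z 0.0311 toolx yaw crate deg 6.79 F [-0.7 -0.8 -0.2]
4.75
572 [[-0.431 -0.114]
 [-0.413 -0.082]
 [-0.358 -0.053]
 [-0.329 -0.011]
 [-0.259 -0.002]]
[[ 0  0  0  0  0  0  0  0  0  0  0  0  0  0  0  0  0  0]
 [ 0  0  0  0  0  0  0  0  0  0  0  0  0  0  0  0  0  0]
 [ 0  0  0  0  0  0  0  0  0  0  0  0  0  0  0  0  0  0]
 [ 0  0  0  0  0  0  0  0  0  1  6  1  0  0  0  0  0  0]
 [ 0  0  0  0  2  1  2  0  0  0  1  1  0  0  0  0  0  0]
 [ 0  0  0  0  1  9  8  6  2  0  0  0  0  0  0  0  0  0]
 [ 0  0  0  0  0  5 10  5  5  1  0  0  1  0  0  0  0  0]
 [ 0  0  0  0  0  3  7  7  5  5  0  1  5  0  0  0  0  0]
 [ 0  0  0  0  0  0  6  5  8  7  0  0 10  1  0  0  0  0]
 [ 0  0  0  0  2  0  4 10  8  8  4  0  5  1  0  0  0  0]
 [ 0  0  0  0  2  0  0  9  6  6  4  0  5  7  0  0  0  0]
 [ 0  0  0  0  3  4  0  6  7  7  7  5  5  7  0  0  0  0]
 [ 0  0  0  0  0  7  7  9  8  6 10  6  5 10  0  0  0  0]
 [ 0  0  0  0  0  9  5  7 11  9  8  9  9  8  6  0  0  0]
 [ 0  0  0  0  0  4  8 11  8 13  7 13 11 11  1  0  0  0]
 [ 0  0  0  0  0  5 10 11  9  6  4  2  0  0  0  0  0  0]
 [
[... 200 characters left out ...]
  0  0  0  0  0  0  0  0]
 [ 0  0  0  0  0  0  0  0  0  0  0  0  0  0  0  0  0  0]
 [ 0  2  0  0  0  0  0  0  0  0  0  0  0  0  0  0  0  0]
 [ 0  2  0  0  0  0  0  0  0  0  0  0  0  0  0  0  0  0]
 [ 0  1  0  0  0  0  0  0  0  0  0  0  0  0  0  0  0  0]
 [ 0  0  1  0  0  0  0  0  0  0  0  0  0  0  0  0  0  0]
 [ 0  0  1  0  0  0  0  0  0  0  0  0  0  0  0  0  0  0]
 [ 0  0  4  0  0  0  0  0  0  0  0  0  0  0  0  0  0  0]
 [ 0  0  1  0  0  0  0  0  0  0  0  0  0  0  0  0  0  0]
 [ 0  0  2  0  0  0  0  0  0  0  0  0  0  0  0  0  0  0]
 [ 0  0  0  0  0  0  0  0  0  0  0  0  0  0  0  0  0  0]]
[[-0.38037576 -0.05170635]] (np.float64(14.024120822744607), (0.0901586040854454, 0.11603032052516937))
```

Run:
```python
from h import *
c=np.load('c.npy');im,d=env.read_camera('side');s,M=tcp(c)
for off in(-.1,-.054,0,.019):
  u=proj('side',s['tcp_pos']+M[:,2]*off)[0];cv2.circle(im,tuple(int(a) for a in u.round()),1,(0,0,255),-1);print(off,u,d[int(u[1]),int(u[0])],((s['tcp_pos']+M[:,2]*off)@cam('side')[2].T+cam('side')[3])[2])
cv2.imwrite('pics/v2.png',cv2.resize(im[90:240,260:430],None,fx=3.5,fy=3.5,interpolation=2))
```

```text
t 4.9 tcp crate mm [[-351.5  -44.3]] z 0.031 toolx yaw crate deg 6.8 F [-0.3 -0.  -0.9]
-0.1 [341.41231844 162.71867082] 1.3318067 1.3424573267379107
-0.054 [340.95487334 175.86357211] 1.4397637 1.376871327506745
0 [340.44621908 190.47999295] 1.399824 1.4172703718875503
0.019 [340.27407617 195.42660077] 1.4011225 1.4314848504659818
```

View pics/v2.png

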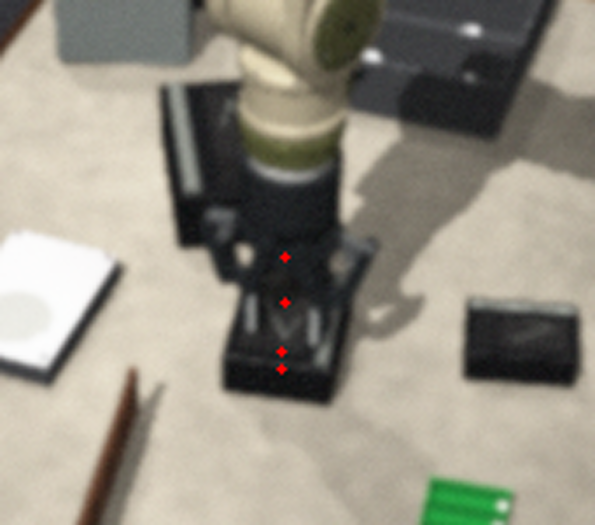

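Run:
```python
from h import *
c=np.load('c.npy');s,M=tcp(c);print(s['joint_pos'],s['tcp_pos'])
for n in('side',):
  im,d=env.read_camera(n);P,u,v=pts(n,d);t=(P-s['tcp_pos'])@M
  for a in np.arange(-.22,.03,.015):
    k=(t[:,2]>a)&(t[:,2]<a+.015)&(abs(t[:,0])<.14)&(abs(t[:,1])<.075)
    if k.sum()>5: print(n,'toolz',round(a,3),k.sum(),'x',np.percentile(t[k,0],[3,50,97]).round(3),'y',np.percentile(t[k,1],[3,50,97]).round(3))
```

```text
t 4.9 tcp crate mm [[-351.5  -44.3]] z 0.031 toolx yaw crate deg 6.8 F [-0.3 -0.  -0.9]
[-4.33319756e-01  4.14725889e-01 -2.73218920e-01  8.82912729e-01
 -1.17945508e-04  1.11036751e+00] [ 0.54232573 -0.16279906  0.03098668]
side toolz -0.22 117 x [0.004 0.028 0.035] y [-0.037 -0.012  0.026]
side toolz -0.205 166 x [-0.008  0.024  0.035] y [-0.037 -0.011  0.029]
side toolz -0.19 143 x [0.002 0.03  0.037] y [-0.038 -0.012  0.028]
side toolz -0.175 137 x [0.004 0.03  0.036] y [-0.038 -0.014  0.025]
side toolz -0.16 92 x [-0.005  0.029  0.036] y [-0.038 -0.012  0.025]
side toolz -0.145 61 x [-0.007  0.007  0.014] y [-0.042 -0.03   0.038]
side toolz -0.13 274 x [-0.011  0.007  0.018] y [-0.066 -0.009  0.062]
side toolz -0.115 153 x [-0.001  0.009  0.017] y [-0.061 -0.001  0.059]
side toolz -0.1 126 x [-0.015  0.009  0.016] y [-0.058 -0.006  0.055]
side toolz -0.085 141 x [-0.014  0.007  0.012] y [-0.052  0.018  0.051]
side toolz -0.07 54 x [-0.006  0.007  0.011] y [-0.04   0.019  0.04 ]
side toolz -0.055 55 x [-0.009  0.005  0.011] y [-0.036  0.02   0.033]
side toolz -0.04 45 x [-0.01   0.005  0.01 ] y [-0.036  0.019  0.032]
side toolz -0.025 543 x [-0.082 -0.011  0.024] y [-0.041  0.006  0.041]
side toolz -0.01 172 x [-0.065  0.02   0.03 ] y [-0.045 -0.006  0.044]
side toolz 0.005 141 x [-0.059  0.022  0.029] y [-0.045 -0.007  0.037]
side toolz 0.02 2442 x [-0.119  0.057  0.135] y [-0.072 -0.016  0.071]
```

```bash
python3 -m pendant '[{"travel":[0,0,-0.3],"rot":[0,0,0],"fingers":0},{"travel":[0,0,-0.6],"rot":[0,0,0],"fingers":0},{"travel":[0,0,-0.6],"rot":[0,0,0],"fingers":0}]'
python3 - <<'E'
from h import *
c=np.load('c.npy');s,M=tcp(c)
for n in('side','top'):
  im,d=env.read_camera(n);P,u,v=pts(n,d);t=(P-s['tcp_pos'])@M
  for a in np.arange(-.16,.1,.01):
    k=(t[:,2]>a)&(t[:,2]<a+.01)&(abs(t[:,0])<.05)&(abs(t[:,1])<.075)
    if k.sum()>0: print(n,'toolz',round(a,3),k.sum(),'x',np.percentile(t[k,0],[3,50,97]).round(3),'y',np.percentile(t[k,1],[3,50,97]).round(3))
E
python3 look.py
```

```text
clock: 5.25
tcp_pos: [0.5457, -0.1641, 0.1081]
orientation: [0.004, 0.697, 0.717, 0.001]
wrist_force: [0.6, -0.2, -0.4]
finger_gap: 0.0425
grip_force: 0.0
t 5.25 tcp crate mm [[-352.5  -47.8]] z 0.1081 toolx yaw crate deg 6.81 F [ 0.6 -0.2 -0.4]
side toolz -0.16 92 x [-0.001  0.029  0.037] y [-0.039 -0.014  0.027]
side toolz -0.15 27 x [-0.003  0.01   0.033] y [-0.039 -0.03   0.034]
side toolz -0.14 65 x [-0.008  0.007  0.013] y [-0.043 -0.026  0.038]
side toolz -0.13 225 x [-0.01   0.007  0.018] y [-0.066 -0.011  0.062]
side toolz -0.12 155 x [-0.003  0.009  0.018] y [-0.066  0.001  0.06 ]
side toolz -0.11 105 x [0.004 0.01  0.017] y [-0.062  0.001  0.057]
side toolz -0.1 93 x [-0.014  0.008  0.017] y [-0.058 -0.004  0.056]
side toolz -0.09 79 x [-0.012  0.009  0.015] y [-0.056  0.015  0.052]
side toolz -0.08 117 x [-0.014  0.005  0.012] y [-0.052 -0.024  0.049]
side toolz -0.07 46 x [-0.009  0.008  0.012] y [-0.048 -0.001  0.041]
side toolz -0.06 41 x [-0.011  0.005  0.011] y [-0.036  0.019  0.03 ]
side toolz -0.05 37 x [-0.014  0.004  0.01 ] y [-0.037 -0.025  0.031]
side toolz -0.
[... 730 characters left out ...]
065]
top toolz -0.11 13 x [0.007 0.012 0.013] y [0.048 0.053 0.062]
top toolz -0.1 12 x [0.009 0.012 0.013] y [0.047 0.05  0.058]
top toolz -0.09 9 x [0.011 0.013 0.013] y [0.045 0.05  0.058]
top toolz -0.08 7 x [0.013 0.013 0.014] y [0.045 0.049 0.053]
top toolz -0.07 3 x [0.013 0.013 0.013] y [0.043 0.045 0.046]
top toolz 0.05 1 x [0.001 0.001 0.001] y [0.003 0.003 0.003]
top toolz 0.06 381 x [-0.002  0.016  0.03 ] y [-0.027  0.012  0.04 ]
top toolz 0.07 41 x [0.004 0.028 0.033] y [-0.032  0.005  0.04 ]
top toolz 0.08 25 x [0.024 0.027 0.032] y [-0.039 -0.01   0.032]
top toolz 0.09 30 x [0.023 0.029 0.033] y [-0.042 -0.     0.036]
side cart crate mm [[-384.6  -52.9]] yaw 13.7 [0.09  0.126]
```

The cartridge hasn't moved. The depth data puts the real fingertips about 22 mm behind the reported TCP, not 19 mm ahead, so the fingers passed over its top. I'll work about 40 mm lower and redo the approach.

```bash
python3 goal.py -461 -74.5 100 13.8
```

```text
t 5.55 tcp crate mm [[-350.9  -43.3]] z 0.1016 toolx yaw crate deg 6.82 F [0.5 0.6 0.2]
travel [-0.942  0.15   0.012] rotz -0.116 gap 0.043 j [-0.43  0.35 -0.18  1.04 -0.    1.11]
```

```bash
python3 -m pendant '[{"travel":[-0.4,0.06,0],"rot":[0,0,-0.05],"fingers":0},{"travel":[-0.8,0.12,0],"rot":[0,0,-0.116],"fingers":0},{"travel":[-0.94,0.15,0.01],"rot":[0,0,-0.116],"fingers":0},{"travel":[-0.94,0.15,0.01],"rot":[0,0,-0.116],"fingers":0}]'
python3 -m pendant '[{"travel":[0,0,0.3],"rot":[0,0,0],"fingers":0},{"travel":[0,0,0.6],"rot":[0,0,0],"fingers":0},{"travel":[0,0,0.8],"rot":[0,0,0],"fingers":0},{"travel":[0,0,0.92],"rot":[0,0,0],"fingers":0},{"travel":[0,0,0.92],"rot":[0,0,0],"fingers":0},{"travel":[0,0,0.92],"rot":[0,0,0],"fingers":0}]'
python3 goal.py -461 -74.5 -10 13.8
```

```text
clock: 5.95
tcp_pos: [0.5631, -0.2769, 0.1002]
orientation: [-0.001, 0.654, 0.757, -0.0]
wrist_force: [-0.2, 0.7, -0.2]
finger_gap: 0.0428
grip_force: 0.0
clock: 6.55
tcp_pos: [0.5637, -0.2742, -0.0079]
orientation: [0.0, 0.652, 0.758, 0.0]
wrist_force: [0.2, -0.6, 0.3]
finger_gap: 0.0429
grip_force: 0.0
t 6.55 tcp crate mm [[-460.5  -75.8]] z -0.0079 toolx yaw crate deg 13.82 F [ 0.2 -0.6  0.3]
travel [-0.002 -0.012  0.017] rotz 0.0 gap 0.0429 j [-0.58  0.55 -0.15  0.87  0.    0.84]
```

```bash
python3 -m pendant '[{"travel":[0.05,-0.01,0],"rot":[0,0,0],"fingers":0},{"travel":[0.1,-0.01,0],"rot":[0,0,0],"fingers":0},{"travel":[0.2,-0.01,0],"rot":[0,0,0],"fingers":0},{"travel":[0.29,-0.01,0],"rot":[0,0,0],"fingers":0},{"travel":[0.29,-0.01,0],"rot":[0,0,0],"fingers":0}]'
python3 goal.py -428 -66.4 -8 13.8;python3 look.py
```

```text
clock: 7.05
tcp_pos: [0.5567, -0.2382, -0.0081]
orientation: [-0.0, 0.652, 0.758, 0.0]
wrist_force: [-0.4, 0.1, -0.3]
finger_gap: 0.0428
grip_force: 0.0
t 7.05 tcp crate mm [[-425.3  -65.5]] z -0.0081 toolx yaw crate deg 13.89 F [-0.4  0.1 -0.3]
travel [-0.023  0.002 -0.001] rotz 0.001 gap 0.0428 j [-0.54  0.52 -0.21  0.84  0.    0.88]
top cart crate mm [[-355.5  -48.5]] yaw 13.6 [0.091 0.121]
side cart crate mm [[-358.1  -46.1]] yaw 13.9 [0.09  0.131]
```

```bash
python3 -m pendant '[{"travel":[0.111,-0.011,0],"rot":[0,0,0.019],"fingers":0},{"travel":[0.222,-0.019,0],"rot":[0,0,0.038],"fingers":0},{"travel":[0.334,-0.026,0],"rot":[0,0,0.0575],"fingers":0},{"travel":[0.446,-0.03,0],"rot":[0,0,0.077],"fingers":0},{"travel":[0.557,-0.031,0],"rot":[0,0,0.096],"fingers":0},{"travel":[0.669,-0.031,0],"rot":[0,0,0.115],"fingers":0},{"travel":[0.669,-0.031,0],"rot":[0,0,0.115],"fingers":0}]'
python3 goal.py -271 -30 -8 0;python3 look.py
```

```text
clock: 7.95
tcp_pos: [0.5407, -0.1603, -0.0089]
orientation: [-0.001, 0.696, 0.718, -0.0]
wrist_force: [-0.1, -0.1, 0.5]
finger_gap: 0.0432
grip_force: 0.0
t 7.95 tcp crate mm [[-349.2  -42.6]] z -0.0089 toolx yaw crate deg 6.96 F [-0.1 -0.1  0.5]
travel [ 0.66  -0.025 -0.006] rotz 0.116 gap 0.0432 j [-0.43  0.46 -0.32  0.79  0.    1.11]
top cart crate mm [[-273.4  -32.9]] yaw 5.9 [0.089 0.114]
side cart crate mm [[-278.4  -31.9]] yaw 6.1 [0.091 0.126]
```

```bash
python3 -m pendant '[{"travel":[0.111,-0.011,0],"rot":[0,0,0.019],"fingers":0},{"travel":[0.222,-0.019,0],"rot":[0,0,0.038],"fingers":0},{"travel":[0.334,-0.026,0],"rot":[0,0,0.0575],"fingers":0},{"travel":[0.446,-0.03,0],"rot":[0,0,0.077],"fingers":0},{"travel":[0.557,-0.031,0],"rot":[0,0,0.096],"fingers":0},{"travel":[0.669,-0.031,0],"rot":[0,0,0.116],"fingers":0},{"travel":[0.669,-0.031,0],"rot":[0,0,0.116],"fingers":0}]'
python3 goal.py -71 -30 -8 0;python3 look.py
```

```text
clock: 8.85
tcp_pos: [0.5354, -0.0809, -0.0086]
orientation: [-0.0, 0.739, 0.674, -0.0]
wrist_force: [0.9, -0.3, -0.5]
finger_gap: 0.0426
grip_force: 0.0
t 8.85 tcp crate mm [[-270.6  -29.9]] z -0.0086 toolx yaw crate deg -0.01 F [ 0.9 -0.3 -0.5]
travel [ 1.663  0.    -0.004] rotz -0.0 gap 0.0426 j [-0.3   0.42 -0.38  0.77  0.    1.36]
top cart crate mm [[-188.6  -29.6]] yaw -0.3 [0.102 0.091]
side cart crate mm [[-198.   -27.2]] yaw -0.3 [0.121 0.092]
```

```bash
python3 -m pendant '[{"travel":[0.1,0,0],"rot":[0,0,0],"fingers":0},{"travel":[0.2,0,0],"rot":[0,0,0],"fingers":0},{"travel":[0.3,0,0],"rot":[0,0,0],"fingers":0},{"travel":[0.4,0,0],"rot":[0,0,0],"fingers":0},{"travel":[0.5,0,0],"rot":[0,0,0],"fingers":0},{"travel":[0.6,0,0],"rot":[0,0,0],"fingers":0},{"travel":[0.7,0,0],"rot":[0,0,0],"fingers":0},{"travel":[0.8,0,0],"rot":[0,0,0],"fingers":0},{"travel":[0.9,0,0],"rot":[0,0,0],"fingers":0},{"travel":[1,0,0],"rot":[0,0,0],"fingers":0}]'
python3 goal.py -61 -30 -8 0;python3 look.py
```

```text
clock: 10.05
tcp_pos: [0.5467, 0.039, -0.0085]
orientation: [0.0, 0.739, 0.674, -0.0]
wrist_force: [-0.5, -2.3, 0.8]
finger_gap: 0.0426
grip_force: 1.2
t 10.05 tcp crate mm [[-150.2  -30.3]] z -0.0085 toolx yaw crate deg -0.07 F [-0.5 -2.3  0.8]
travel [ 0.743 -0.003 -0.004] rotz -0.001 gap 0.0426 j [-0.08  0.43 -0.37  0.78 -0.    1.59]
side cart crate mm [[-78.6 -26.9]] yaw 0.1 [0.124 0.092]
```

```bash
python3 -m pendant '[{"travel":[0.1,0,0],"rot":[0,0,0],"fingers":0},{"travel":[0.2,0,0],"rot":[0,0,0],"fingers":0},{"travel":[0.3,0,0],"rot":[0,0,0],"fingers":0},{"travel":[0.4,0,0],"rot":[0,0,0],"fingers":0},{"travel":[0.5,0,0],"rot":[0,0,0],"fingers":0},{"travel":[0.6,0,0],"rot":[0,0,0],"fingers":0},{"travel":[0.67,0,0],"rot":[0,0,0],"fingers":0},{"travel":[0.7,0,0],"rot":[0,0,0],"fingers":0}]'
python3 -m pendant '[{"travel":[0.02,0,0],"rot":[0,0,0],"fingers":0},{"travel":[0.04,0,0],"rot":[0,0,0],"fingers":0},{"travel":[0.04,0,0],"rot":[0,0,0],"fingers":0}]'
python3 goal.py -61 -30 -8 0;python3 look.py
```

```text
clock: 11.05
tcp_pos: [0.5544, 0.1227, -0.0085]
orientation: [0.0, 0.739, 0.674, -0.0]
wrist_force: [-0.0, -1.5, -0.3]
finger_gap: 0.0428
grip_force: 0.9
clock: 11.35
tcp_pos: [0.5549, 0.1266, -0.0085]
orientation: [-0.0, 0.739, 0.674, 0.0]
wrist_force: [0.2, 0.2, -0.1]
finger_gap: 0.0428
grip_force: 0.0
t 11.35 tcp crate mm [[-62.2 -30.5]] z -0.0085 toolx yaw crate deg -0.08 F [ 0.2  0.2 -0.1]
travel [ 0.01  -0.004 -0.004] rotz -0.001 gap 0.0428 j [ 0.08  0.46 -0.31  0.8   0.    1.75]
side cart crate mm [[  2.2 -27.6]] yaw 0.5 [0.123 0.092]
```

```bash
for i in 1; do python3 -m pendant '[{"travel":[0.02,0,0],"rot":[0,0,0],"fingers":0},{"travel":[0.02,0,0],"rot":[0,0,0],"fingers":0}]' | sed -n '1,4p'
python3 -m pendant '[{"travel":[0.02,0,0],"rot":[0,0,0],"fingers":0},{"travel":[0.02,0,0],"rot":[0,0,0],"fingers":0}]'| sed -n '1,4p'; done; python3 look.py
```

```text
clock: 11.75
tcp_pos: [0.5552, 0.1281, -0.0084]
orientation: [0.001, 0.739, 0.673, -0.0]
wrist_force: [0.1, -3.8, 1.0]
clock: 11.95
tcp_pos: [0.5552, 0.1281, -0.0084]
orientation: [0.002, 0.74, 0.673, -0.002]
wrist_force: [-0.7, -12.5, 2.5]
side cart crate mm [[  5.2 -27.9]] yaw -0.0 [0.116 0.092]
```

```bash
python3 -m pendant '[{"travel":[-0.1,0,0],"rot":[0,0,0],"fingers":0},{"travel":[-0.1,0,-0.3],"rot":[0,0,0],"fingers":0},{"travel":[-0.1,0,-0.6],"rot":[0,0,0],"fingers":-1},{"travel":[-0.1,0,-0.8],"rot":[0,0,0],"fingers":-1},{"travel":[-0.1,0,-0.8],"rot":[0,0,0],"fingers":-1}]'
python3 -m pendant '[{"travel":[0.3,-0.3,0],"rot":[0,0,0],"fingers":-1},{"travel":[0.68,-0.58,0],"rot":[0,0,0],"fingers":-1},{"travel":[0.68,-0.58,0],"rot":[0,0,0],"fingers":-1},{"travel":[0.68,-0.58,0],"rot":[0,0,0],"fingers":-1}]'
python3 goal.py 8 40 5 0;python3 look.py;python3 - <<'E'
from h import *
c=np.load('c.npy');s,M=tcp(c)
im,d=env.read_camera('side');P,u,v=pts('side',d);t=(P-s['tcp_pos'])@M
for a in np.arange(-.07,.03,.01):
    k=(t[:,2]>a)&(t[:,2]<a+.01)&(abs(t[:,0])<.05)&(abs(t[:,1])<.075)
    if k.sum()>0: print('toolz',round(a,3),k.sum(),'x',np.percentile(t[k,0],[3,50,97]).round(3),'y',np.percentile(t[k,1],[3,50,97]).round(3))
E
```

```text
clock: 12.65
tcp_pos: [0.5571, 0.1197, 0.0915]
orientation: [0.002, 0.739, 0.674, 0.003]
wrist_force: [0.6, 0.2, -0.0]
finger_gap: 0.0009
grip_force: 0.0
clock: 13.05
tcp_pos: [0.491, 0.2082, 0.0867]
orientation: [-0.0, 0.738, 0.675, -0.0]
wrist_force: [0.7, 0.0, 0.7]
finger_gap: 0.0001
grip_force: 0.0
t 13.05 tcp crate mm [[13.2 40.7]] z 0.0867 toolx yaw crate deg 0.11 F [0.7 0.  0.7]
travel [-0.043  0.006  0.681] rotz 0.002 gap 0.0001 j [ 0.25  0.31 -0.28  0.98  0.    1.91]
top cart crate mm [[  1.3 -29.4]] yaw -0.1 [0.102 0.091]
side cart crate mm [[  6.2 -27.1]] yaw 0.0 [0.116 0.091]
t 13.25 tcp crate mm [[11.3 38.2]] z 0.0872 toolx yaw crate deg -0.15 F [ 0.3 -0.7 -0.2]
toolz -0.07 54 x [0.003 0.009 0.011] y [-0.029  0.002  0.023]
toolz -0.06 26 x [0.003 0.007 0.01 ] y [-0.015 -0.001  0.009]
toolz -0.05 36 x [-0.002  0.006  0.01 ] y [-0.015 -0.005  0.011]
toolz -0.04 38 x [-0.007  0.005  0.009] y [-0.015 -0.007  0.011]
toolz -0.03 16 x [0.003 0.007 0.009] y [-0.008 -0.     0.01 ]
toolz 0.02 28 x [-0.039  0.012  0.049] y [-0.057 -0.054 -0.05 ]
```

```bash
python3 -m pendant '[{"travel":[-0.03,0,0.35],"rot":[0,0,0],"fingers":-1},{"travel":[-0.03,0,0.75],"rot":[0,0,0],"fingers":-1},{"travel":[-0.03,0,0.75],"rot":[0,0,0],"fingers":-1},{"travel":[-0.03,0,0.75],"rot":[0,0,0],"fingers":-1}]'
python3 -m pendant '[{"travel":[0,0.04,0],"rot":[0,0,0],"fingers":-1},{"travel":[0,0.08,0],"rot":[0,0,0],"fingers":-1},{"travel":[0,0.11,0],"rot":[0,0,0],"fingers":-1},{"travel":[0,0.13,0],"rot":[0,0,0],"fingers":-1},{"travel":[0,0.13,0],"rot":[0,0,0],"fingers":-1}]'
python3 goal.py 8 20 -3 0;python3 look.py
```

```text
clock: 13.7
tcp_pos: [0.4915, 0.2025, -0.0028]
orientation: [-0.001, 0.74, 0.673, -0.001]
wrist_force: [0.1, 0.8, 0.4]
finger_gap: -0.0
grip_force: 0.0
clock: 14.2
tcp_pos: [0.5086, 0.202, -0.0019]
orientation: [0.0, 0.739, 0.674, 0.001]
wrist_force: [0.2, 0.5, 0.5]
finger_gap: 0.0003
grip_force: 0.1
t 14.2 tcp crate mm [[ 8.7 22.6]] z -0.0019 toolx yaw crate deg -0.08 F [0.2 0.5 0.5]
travel [-0.006  0.021  0.009] rotz -0.001 gap 0.0003 j [ 0.23  0.42 -0.36  0.79 -0.    1.9 ]
side cart crate mm [[  7.  -34.7]] yaw 0.6 [0.114 0.091]
```

```bash
python3 -m pendant '[{"travel":[0,0.02,0],"rot":[0,0,0],"fingers":-1},{"travel":[0,0.02,0],"rot":[0,0,0],"fingers":-1}]' | sed -n '2p;4p'
python3 -m pendant '[{"travel":[0,0.015,0],"rot":[0,0,0],"fingers":-1},{"travel":[0,0.015,0],"rot":[0,0,0],"fingers":-1}]' | sed -n '2p;4p'
python3 -m pendant '[{"travel":[0,0.015,0],"rot":[0,0,0],"fingers":-1},{"travel":[0,0.015,0],"rot":[0,0,0],"fingers":-1}]' | sed -n '2p;4p'; python3 look.py
```

```text
tcp_pos: [0.5097, 0.2017, -0.0027]
wrist_force: [-2.0, 0.1, 0.7]
tcp_pos: [0.5118, 0.2015, -0.0027]
wrist_force: [-2.0, 0.1, 0.5]
tcp_pos: [0.5121, 0.2015, -0.0028]
wrist_force: [-5.8, 1.3, 4.2]
side cart crate mm [[  9.2 -37.1]] yaw -1.6 [0.11  0.091]
```

```bash
python3 -m pendant '[{"travel":[0,0.015,0],"rot":[0,0,0],"fingers":-1},{"travel":[0,0.015,0],"rot":[0,0,0],"fingers":-1}]' | sed -n '2p;4p'
python3 -m pendant '[{"travel":[0,-0.12,0],"rot":[0,0,0],"fingers":-1},{"travel":[0,-0.12,-0.35],"rot":[0,0,0],"fingers":-1},{"travel":[0,-0.12,-0.8],"rot":[0,0,0],"fingers":0},{"travel":[0,-0.12,-0.8],"rot":[0,0,0],"fingers":0},{"travel":[0,-0.12,-0.8],"rot":[0,0,0],"fingers":0}]'
python3 goal.py -80 -38 92 0;python3 look.py
```

```text
tcp_pos: [0.5121, 0.2015, -0.0028]
wrist_force: [-9.9, 0.8, 8.3]
clock: 15.9
tcp_pos: [0.5036, 0.203, 0.0957]
orientation: [0.002, 0.739, 0.674, 0.003]
wrist_force: [0.3, -0.0, -0.3]
finger_gap: 0.0423
grip_force: 0.0
t 15.9 tcp crate mm [[ 9.2 27.6]] z 0.0957 toolx yaw crate deg -0.08 F [ 0.3 -0.  -0.3]
travel [-0.743  0.547  0.033] rotz -0.001 gap 0.0423 j [ 0.24  0.31 -0.25  1.   -0.    1.9 ]
top cart crate mm [[ -1.2 -41.7]] yaw 0.3 [0.097 0.093]
side cart crate mm [[  5.  -37.7]] yaw 0.1 [0.117 0.091]
```

```bash
python3 -m pendant '[{"travel":[-0.4,0.25,0.03],"rot":[0,0,0],"fingers":0},{"travel":[-0.74,0.53,0.03],"rot":[0,0,0],"fingers":0},{"travel":[-0.74,0.53,0.03],"rot":[0,0,0],"fingers":0},{"travel":[-0.74,0.53,0.03],"rot":[0,0,0],"fingers":0},{"travel":[-0.74,0.53,0.4],"rot":[0,0,0],"fingers":0},{"travel":[-0.74,0.53,0.84],"rot":[0,0,0],"fingers":0},{"travel":[-0.74,0.53,0.84],"rot":[0,0,0],"fingers":0},{"travel":[-0.74,0.53,0.84],"rot":[0,0,0],"fingers":0}]'
python3 goal.py -61 -36 -8 0
```

```text
clock: 16.9
tcp_pos: [0.5536, 0.1092, -0.0084]
orientation: [-0.002, 0.739, 0.674, -0.002]
wrist_force: [0.5, -0.4, -0.1]
finger_gap: 0.0424
grip_force: 0.0
t 16.9 tcp crate mm [[-79.7 -30.7]] z -0.0084 toolx yaw crate deg 0.0 F [ 0.5 -0.4 -0.1]
travel [ 0.156  0.044 -0.004] rotz 0.0 gap 0.0424 j [ 0.05  0.46 -0.32  0.8   0.    1.71]
```

```bash
python3 -m pendant '[{"travel":[0.06,0.04,0],"rot":[0,0,0],"fingers":0},{"travel":[0.11,0.04,0],"rot":[0,0,0],"fingers":0},{"travel":[0.14,0.04,0],"rot":[0,0,0],"fingers":0},{"travel":[0.15,0.04,0],"rot":[0,0,0],"fingers":0},{"travel":[0.15,0.04,0],"rot":[0,0,0],"fingers":0}]' | sed -n '2p;4p'
python3 -m pendant '[{"travel":[0.015,0,0],"rot":[0,0,0],"fingers":0},{"travel":[0.03,0,0],"rot":[0,0,0],"fingers":0},{"travel":[0.03,0,0],"rot":[0,0,0],"fingers":0}]' | sed -n '2p;4p'
python3 goal.py -61 -36 -8 0
```

```text
tcp_pos: [0.5629, 0.1261, -0.0067]
wrist_force: [0.7, -1.4, 0.1]
tcp_pos: [0.5627, 0.1274, -0.0071]
wrist_force: [-1.1, -7.1, 3.3]
t 17.7 tcp crate mm [[-60.7 -38.1]] z -0.0071 toolx yaw crate deg -0.13 F [-1.1 -7.1  3.3]
travel [-0.003 -0.018  0.008] rotz -0.002 gap 0.0428 j [ 0.09  0.47 -0.29  0.81 -0.    1.75]
```

```bash
python3 -m pendant '[{"travel":[-0.15,0,0],"rot":[0,0,0],"fingers":0},{"travel":[-0.3,0,-0.1],"rot":[0,0,0],"fingers":0},{"travel":[-0.3,0,-0.45],"rot":[0,0,0],"fingers":0},{"travel":[-0.3,0,-0.8],"rot":[0,0,0],"fingers":-1},{"travel":[-0.3,0,-0.8],"rot":[0,0,0],"fingers":-1},{"travel":[-0.3,0,-0.8],"rot":[0,0,0],"fingers":-1}]' | sed -n '2p;4p'
python3 -m pendant '[{"travel":[-0.3,0.3,0],"rot":[0,0,0],"fingers":-1},{"travel":[-0.6,0.6,0],"rot":[0,0,0],"fingers":-1},{"travel":[-1,0.95,0],"rot":[0,0,0],"fingers":-1},{"travel":[-1,0.95,0],"rot":[0,0,0],"fingers":-1},{"travel":[-1,0.95,0],"rot":[0,0,0],"fingers":-1}]' | sed -n '2p;4p'
python3 goal.py -216 -152 -3 0;python3 look.py f;python3 - <<'E'
from h import *
c=np.load('c.npy');c2=c
for n in('top','side'):
  P=pts(n,env.read_camera(n)[1])[0];g=P[(P[:,2]>.042)&(P[:,2]<.06)][:,:2];z=tocrate(g,c)-[-.087,-.09]
  rr=np.hypot(*z.T);m=(rr>.03)&(rr<.19)&(z[:,0]<-.02)&(abs(z[:,1])<.1);print('gate',np.median(np.arctan2(-z[m,0],z[m,1])),m.sum())
a=cv2.imread('pics/f_top.png')[150:350,180:420];b=cv2.imread('pics/f_side.png')[200:400,200:440]
cv2.imwrite('pics/v3.png',cv2.resize(np.vstack([a,b]),None,fx=1.5,fy=1.5))
E
```

```text
tcp_pos: [0.5607, 0.0934, 0.0899]
wrist_force: [0.2, -0.6, -0.4]
tcp_pos: [0.6621, -0.0391, 0.0859]
wrist_force: [0.1, 0.6, -0.4]
t 18.8 tcp crate mm [[-217.4 -152.3]] z 0.0859 toolx yaw crate deg -0.28 F [ 0.1  0.6 -0.4]
travel [ 0.012 -0.001  0.741] rotz -0.005 gap 0.0004 j [-0.18  0.54  0.08  1.11 -0.    1.49]
top cart crate mm [[ 11.8 -40.2]] yaw -0.2 [0.123 0.091]
side cart crate mm [[  5.4 -38.1]] yaw 1.2 [0.115 0.092]
gate nan 0
gate 1.7835916324198369 143
  return _methods._mean(a, axis=axis, dtype=dtype,
  ret = ret.dtype.type(ret / rcount)
```

View pics/v3.png

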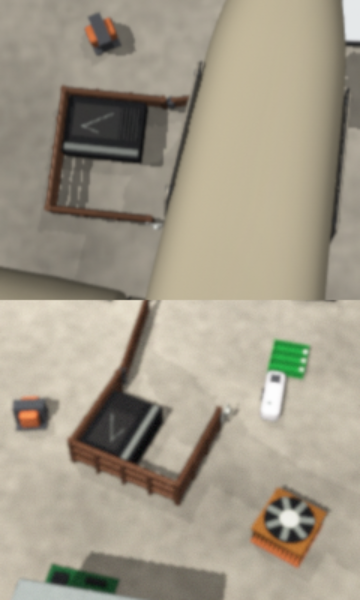

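The picture shows the cartridge lying in the back hinge-side corner, at (105,130) in the top half of the picture. The gate is still open and the bystanders have not moved. Next I'll lower the shut fingers outside the gate and work out the closing arc.

```bash
python3 -m pendant '[{"travel":[0.01,0,0.3],"rot":[0,0,0],"fingers":-1},{"travel":[0.01,0,0.6],"rot":[0,0,0],"fingers":-1},{"travel":[0.01,0,0.74],"rot":[0,0,0],"fingers":-1},{"travel":[0.01,0,0.74],"rot":[0,0,0],"fingers":-1}]' | sed -n '2p;4p'
python3 - <<'E'
from h import *
c=np.load('c.npy');s,M=tcp(c);p0=tocrate(s['tcp_pos'],c)[0]*1000
for f in np.arange(1.8,-.01,-.1):
    w=4+11*abs(np.cos(f))+14.5*abs(np.sin(f));p=np.array([-87,-90])+140*np.array([-np.sin(f),np.cos(f)])-w*np.array([np.cos(f),np.sin(f)])
    d=(p-p0)/120;print(round(f,1),p.round(0),'tool',d[0].round(2),(-d[1]).round(2))
E
```

```text
tcp_pos: [0.6588, -0.0338, -0.0032]
wrist_force: [-0.7, -0.3, -0.2]
t 19.5 tcp crate mm [[-212.4 -148.6]] z -0.0032 toolx yaw crate deg 0.01 F [-0.7 -0.3 -0.2]
1.8 [-219. -142.] tool -0.05 -0.06
1.7 [-223. -128.] tool -0.09 -0.17
1.6 [-226. -113.] tool -0.12 -0.3
1.5 [-228.  -99.] tool -0.13 -0.41
1.4 [-228.  -86.] tool -0.13 -0.52
1.3 [-227.  -73.] tool -0.13 -0.63
1.2 [-225.  -59.] tool -0.11 -0.74
1.1 [-222.  -46.] tool -0.08 -0.85
1.0 [-217.  -33.] tool -0.04 -0.96
0.9 [-210.  -20.] tool 0.02 -1.07
0.8 [-203.   -8.] tool 0.08 -1.17
0.7 [-194.    3.] tool 0.15 -1.26
0.6 [-184.   14.] tool 0.24 -1.35
0.5 [-172.   23.] tool 0.34 -1.43
0.4 [-160.   31.] tool 0.44 -1.5
0.3 [-146.   38.] tool 0.55 -1.56
0.2 [-132.   44.] tool 0.67 -1.6
0.1 [-117.   48.] tool 0.79 -1.64
-0.0 [-102.   50.] tool 0.92 -1.65
```

```bash
python3 -m pendant '[{"travel":[-0.05,-0.06,0],"rot":[0,0,0],"fingers":-1},{"travel":[-0.09,-0.17,0],"rot":[0,0,0],"fingers":-1},{"travel":[-0.12,-0.3,0],"rot":[0,0,0],"fingers":-1},{"travel":[-0.13,-0.41,0],"rot":[0,0,0],"fingers":-1},{"travel":[-0.13,-0.52,0],"rot":[0,0,0],"fingers":-1},{"travel":[-0.13,-0.63,0],"rot":[0,0,0],"fingers":-1},{"travel":[-0.11,-0.74,0],"rot":[0,0,0],"fingers":-1},{"travel":[-0.08,-0.85,0],"rot":[0,0,0],"fingers":-1},{"travel":[-0.04,-0.96,0],"rot":[0,0,0],"fingers":-1}]' | sed -n '2p;4p'
python3 goal.py -217 -33 -3 0
```

```text
tcp_pos: [0.5482, -0.0299, 0.0024]
wrist_force: [0.6, 0.6, 0.4]
t 20.4 tcp crate mm [[-218.7  -38. ]] z 0.0024 toolx yaw crate deg -0.08 F [0.6 0.6 0.4]
travel [ 0.014 -0.042  0.045] rotz -0.001 gap 0.0002 j [-0.2   0.41 -0.36  0.79 -0.    1.46]
```

```bash
python3 -m pendant '[{"travel":[0.06,-0.11,0],"rot":[0,0,0],"fingers":-1},{"travel":[0.12,-0.21,0],"rot":[0,0,0],"fingers":-1},{"travel":[0.19,-0.3,0],"rot":[0,0,0],"fingers":-1},{"travel":[0.28,-0.39,0],"rot":[0,0,0],"fingers":-1},{"travel":[0.38,-0.47,0],"rot":[0,0,0],"fingers":-1},{"travel":[0.48,-0.54,0],"rot":[0,0,0],"fingers":-1},{"travel":[0.59,-0.6,0],"rot":[0,0,0],"fingers":-1},{"travel":[0.71,-0.64,0],"rot":[0,0,0],"fingers":-1},{"travel":[0.83,-0.68,0],"rot":[0,0,0],"fingers":-1}]' | sed -n '2p;4p'
python3 goal.py -102 50 -3 0
```

```text
tcp_pos: [0.4745, 0.0785, -0.0002]
wrist_force: [1.1, -1.1, -0.5]
t 21.3 tcp crate mm [[-117.4   45.3]] z -0.0002 toolx yaw crate deg -0.05 F [ 1.1 -1.1 -0.5]
travel [ 0.129 -0.039  0.023] rotz -0.001 gap -0.0003 j [-0.    0.31 -0.53  0.73 -0.    1.66]
```

Now the last stretch, slowly until it presses on the stop.

```bash
python3 -m pendant '[{"travel":[0.04,0,0],"rot":[0,0,0],"fingers":-1},{"travel":[0.08,0,0],"rot":[0,0,0],"fingers":-1},{"travel":[0.1,0,0],"rot":[0,0,0],"fingers":-1},{"travel":[0.12,0,0],"rot":[0,0,0],"fingers":-1},{"travel":[0.12,0,0],"rot":[0,0,0],"fingers":-1}]' | sed -n '2p;4p'
python3 -m pendant '[{"travel":[0.02,0,0],"rot":[0,0,0],"fingers":-1},{"travel":[0.02,0,0],"rot":[0,0,0],"fingers":-1}]' | sed -n '2p;4p'
python3 goal.py -102 50 -3 0
```

```text
tcp_pos: [0.4765, 0.0915, -0.0002]
wrist_force: [-0.4, 0.3, -0.4]
tcp_pos: [0.4766, 0.0939, -0.0001]
wrist_force: [-0.3, 0.2, -0.1]
t 22.0 tcp crate mm [[-101.9   44.5]] z -0.0001 toolx yaw crate deg -0.1 F [-0.3  0.2 -0.1]
travel [-0.001 -0.046  0.024] rotz -0.002 gap 0.0002 j [ 0.03  0.32 -0.51  0.74  0.    1.69]
```

```bash
cat > gate.py <<'E'
from h import *
c=np.load('c.npy')
for n in('top','side'):
  P=pts(n,env.read_camera(n)[1])[0];g=P[(P[:,2]>.042)&(P[:,2]<.06)][:,:2];z=tocrate(g,c)-[-.087,-.09]
  rr=np.hypot(*z.T);m=(rr>.03)&(rr<.18)&(z[:,0]<.012)&(z[:,1]>0.01);a=np.arctan2(-z[m,0],z[m,1]);print(n,'gate',np.percentile(a,[10,50,90]).round(3) if m.sum() else '',m.sum())
E
python3 gate.py
python3 -m pendant '[{"travel":[0.015,0,0],"rot":[0,0,0],"fingers":-1},{"travel":[0.03,0,0],"rot":[0,0,0],"fingers":-1},{"travel":[0.03,0,0],"rot":[0,0,0],"fingers":-1}]' | sed -n '2p;4p'
python3 gate.py
```

```text
top gate  0
side gate [-0.021  0.008  0.07 ] 250
tcp_pos: [0.4766, 0.0941, -0.0001]
wrist_force: [-1.0, -12.2, 2.0]
top gate  0
side gate [-0.024  0.004  0.061] 245
```

```bash
python3 -m pendant '[{"travel":[-0.15,0,0],"rot":[0,0,0],"fingers":-1},{"travel":[-0.4,0,0],"rot":[0,0,0],"fingers":-1},{"travel":[-0.5,0,-0.4],"rot":[0,0,0],"fingers":-1},{"travel":[-0.5,0,-0.8],"rot":[0,0,0],"fingers":-1},{"travel":[-0.9,0,-1],"rot":[0,0,0],"fingers":-1},{"travel":[-1,0,-1],"rot":[0,0,0],"fingers":-1},{"travel":[-1,0,-1],"rot":[0,0,0],"fingers":-1}]' | sed -n '2p;4p'
python3 -m pendant '[{"travel":[-0.4,0,-0.3],"rot":[0,0,0],"fingers":-1},{"travel":[-0.8,0,-0.3],"rot":[0,0,0],"fingers":-1},{"travel":[-1,0,-0.3],"rot":[0,0,0],"fingers":-1},{"travel":[-1,0,-0.3],"rot":[0,0,0],"fingers":-1}]' | sed -n '2p;4p'
python3 gate.py; python3 look.py g
python3 - <<'E'
from h import *
a=env.read_camera('top')[0][130:400,120:480];b=env.read_camera('side')[0][200:400,180:540]
cv2.imwrite('pics/v4.png',cv2.resize(np.vstack([a,b]),None,fx=1.25,fy=1.25))
E
```

```text
tcp_pos: [0.4667, -0.0237, 0.1212]
wrist_force: [-0.4, 0.2, -0.6]
tcp_pos: [0.4547, -0.1439, 0.1556]
wrist_force: [0.0, 1.6, 0.4]
top gate [-0.048 -0.008  0.023] 245
side gate [-0.027  0.003  0.042] 223
top cart crate mm [[ 11.6 -39.8]] yaw -0.4 [0.122 0.09 ]
side cart crate mm [[  5.7 -40.2]] yaw -0.4 [0.114 0.096]
```

View pics/v4.png

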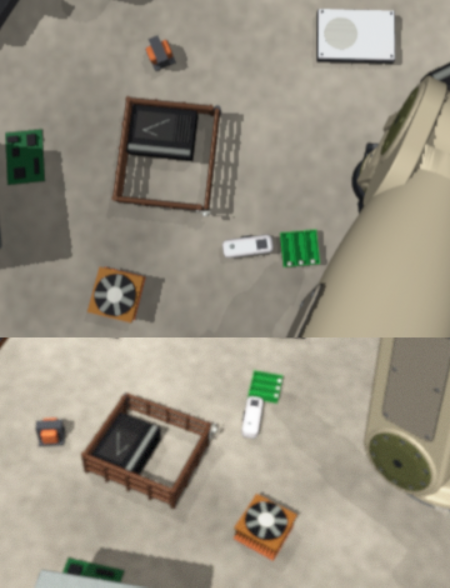

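The gate is shut across the crate's front, with its bar at about (212,155) in the top half of the picture. The cartridge sits in the back hinge-side corner at about (165,130), nothing else has moved, and the arm is clear.

```bash
python3 -c "
from workcell import env
print(env.hand_in())"
```

```text
the job is handed in; nothing more can be done
None
```

The job is handed in: the middle-sized cartridge was pushed narrow end first into the crate and lies against the back bars and the hinge-side bars, the gate is fully shut, the other scrap is where it was, and the arm took about 24 s of the 72 s allowed.

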